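# Zero the coffee grinder by feel, open it four clicks and lid it

## Task

The coffee grinder has just been cleaned and needs setting for filter coffee. Turn the dial on its top gently clockwise until you feel the burrs just meet at the end stop, without forcing them together, then open it anticlockwise exactly four clicks, so that its pointer rests at the fourth dot past the zero bar. When it is set, put the wooden lid back in the dial's mouth so that it sits flat, and leave everything else on the bench where it stands.

Things in the scene. Friction and masses are not known exactly. Their poses are not given: they have to be found in the camera images.
- grinder: Fixed cordless coffee grinder: dark upright housing 104 mm across, its flat shoulder 190 mm above the bench; spout and a 14 mm thick foot with the dosing cup reach 138 mm along its own -x. Origin: on the bench, on the axis of housing and dial; z up. Printed on the shoulder 40 mm from the axis: a white bar at -x (zero), then anticlockwise seen from above a dot every 20 degrees, one per click.
- dial (a joint): Dial on top of the grinder, upright axis. Rad, growing anticlockwise seen from above (opens); clockwise closes. Click stops every 0.3491 (20 degrees): 0 is pointer at the white bar, four clicks open is 1.396. Starts at rest between 0.27 and 1.48, at a click or now and then balanced between two. Leaving a click takes about 0.1 N m; let go, it springs to the nearest click. It goes a little clockwise past 0 before the burrs meet.
- mouth (a point): Centre of the dial's open mouth, on its axis at the top rim, 224 mm above the bench; z up, turns with the dial. The dial is a knurled aluminium ring, outside 56 mm (57 over the knurls), mouth 42 mm across and 14 mm deep, 34 mm tall, standing on the shoulder. A black line down its side and across its rim is the pointer.
- burr_stop: End stop where the burrs meet, hidden in the grinder on the dial's axis, felt only through it. It lies 0.02 to 0.14 rad clockwise of click 0, differently each time. The click's own 0.05 to 0.12 N m is felt up to it, then torque rises steeply (some 0.1 N m in 0.01 rad). Felt: 2 N at 42 mm from the axis (0.08 N m on top of the click's) for 0.1 s; forced: above 8 N (0.34 N m on top of the click's).
- lid: The grinder's lid, loose turned wood, 50 to 100 g, upright on the bench: round plug 38 mm across, 0 to 12 mm up; flange 66 mm across, 12 to 18 mm up; round knob 21 to 22 mm across, 18 to 42 mm up. Origin: centre of the plug's underside; z up. Seated, the plug is in the dial's mouth, the flange flat on the rim and the origin 12 mm below point mouth.
- dosing_cup: Bystander: steel cup 58 mm across, 58 mm tall, on the grinder's foot under the spout. Origin: centre of its underside.
- tumbler: Bystander: glass tumbler 76 mm across, 105 mm tall. Origin: centre of its underside.
- snack_tin: Bystander: round stainless tin with a lid, 90 mm across, 52 mm tall. Origin: centre of its underside.
- bento: Bystander: bento box with a clip-on lid, 121 by 186 mm, 62 mm tall. Origin: centre of its underside.
- cutlery_case: Bystander: flat plastic cutlery case, 215 mm long (its x), 62 mm wide, 30 mm tall. Origin: centre of its underside.
- bean_jar: Bystander: glass bean jar with a wooden cap, 96 mm across, 170 mm tall. Origin: centre of its underside.
There are look-alikes about, which are no part of the job. There is more than one size of the lid; the job needs the smallest.

How it is judged (in metres and radians):
On the way, in this order (a step that is already met when the one before it is completed fails the run):
1. the dial is turned clockwise until the burrs are felt to meet: the stop presses back with more than 2 N (0.08 N m) for 0.1 s (contact force between burr_stop and anything else above 2 N), for 0.1 s.
2. the dial then rests four clicks open (1.396 rad, within 0.07) (value of joint dial between 1.3263 and 1.4663 rad and velocity of joint dial between -0.05 and 0.05 rad/s), for 0.3 s.
At the end, for the whole second after the job is handed in: The dial rests at the fourth click from zero (1.396 rad, within 0.07 rad) and the lid sits at rest in its mouth: plug in the mouth, centred within 4 mm, flange on the rim (lid origin 9.5 to 15 mm below the rim), within 0.06 rad of level; let go (all of step 2 and horizontal distance between lid and mouth below 0.004 m and z of lid in the frame of mouth between -0.015 and -0.0095 m and angle between lid's own z axis and vertical below 0.06 rad and linear speed of lid below 0.02 m/s and angular speed of lid below 0.2 rad/s); the robot touches nothing.
It fails at once if the burrs are forced together (the stop presses back with more than 8 N, 0.34 N m) (contact force between burr_stop and anything else above 8 N).
It fails at once if a bystander is moved more than 25 mm or tipped over (distance of any of dosing_cup, tumbler, snack_tin, bento, cutlery_case, bean_jar from where it was at the start of the episode above 0.025 m or angle between any of dosing_cup, tumbler, snack_tin, bento, cutlery_case, bean_jar's own z axis and vertical above 0.5 rad).
It also fails if it takes over 72 s, if anything falls off the work surface, if the arm or the gripper's body presses on something with over 40 N, if the wrist force passes 120 N, or if a joint passes its speed limit or range.

## Robot

A 6-joint arm with a two-finger parallel gripper is mounted at the origin on the work surface. World frame = base frame: x ahead of the robot, y to its left, z up, the work surface at z = 0. Lengths are in m, angles in degrees, forces in N, time in s.
With the tool pointing down it reaches from about 0.3 to 0.75 m from the base axis. Payload 8.5 kg.
Tool frame: the origin (TCP) lies on the centre line of the jaws, within the pads' length; the fingertips stand 19 mm ahead of it and the grasp point (between the pads) is the TCP; z points along the fingers, x is the direction in which the jaws open and shut, and the axes are right-handed (so a half turn about z gives the same grasp; the last joint's range is limited). The gripper opens to 85 mm and grips with 20 to 120 N. Pads are 22 mm wide; open, the fingers measure 114 mm over their backs; the gripper's body (76 mm by 85 mm) begins 54 mm behind the grasp point. The pads swing forward as they close: fully open they stand 13 mm farther back than shut.
Start: joints at [57.852, 21.807, 74.336, -0, 83.858, -12.336], TCP at [0.186, 0.517, 0.25] pointing down, gripper open.
Joint ranges: [-178.18, 178.18], [-50.72, 133.34], [12.68, 142.11], [-81.47, 261.47], [9.98, 163.14], [-165.26, 165.26]. Speed limits (degrees/s): [136.94, 136.94, 180, 180, 180, 180].

## Interface

Orientations are given as a 3x3 rotation matrix whose columns are the frame's x, y, z axes.
In Python, from rig import env, cams, order gives the robot as it stands.
- The arm moves only by the tool step_arm, never from a script. Its argument "steps" is a list of rows, each an object with "xyz": the shift along the tool's x, y, z normalised to -1 to 1, where 1 is 0.04 m, a list of three; "turn": the turn, a rotation vector about the tool's x, y, z normalised to -1 to 1, where 1 is 0.08 rad, a list of three; "gripper": the gripper command: -1 is shut, 1 is fully open, values between are in proportion. A call has 1 to 20 rows; each row shifts and turns the commanded pose from where the row before left it, along the tool's axes as they then stand; what a row does not reach is not made up. A row lasts 1/12 s, in which the tool goes at most 41.7 mm and 7.16 degrees, less where a joint would pass 70% of its speed; a pose out of reach is approached as far as the arm can. A call with a number of a shift or a turn outside -1 to 1 is refused whole. A call with a gripper value outside its range is refused whole. The fingers move at their own pace and stop on an object; "squeeze" is the grip in N (left out, the last holds). Time passes only in rows, so rows that do not move let the fingers close. It gives the time, the measured TCP pose, the force and the opening at its end, in the units of the state.
- env.observe(): the state, without advancing time (a new reading comes with each control period).
- cams.get_image(name): name is "side" or "top" or "wrist"; returns (picture, depth): 400x640x3 uint8, red, green, blue; 400x640 float32, m along the optical axis (not along the pixel's ray), 0 where there is no reading.
- cams.camera_info(name): a dict with "fx", "fy", "cx", "cy" (pixels), "extrinsics" (4x4, takes a point from camera to world coordinates). Camera axes: x right, y down, z forward; pixel columns grow to the right and rows downward; lengths in m; the calibration is good to about 2 mm. A picture is of the moment at which its call begins: read the wrist's pose just before it. camera_info takes no time and is no camera call; for the wrist camera it gives the pose at the moment of the call.
- order.close_job(): hands the job in, once; it reports no verdict.
The state is a dict: "time_s": time; "q": joint angles; "qvel": joint speeds; "joint_efforts": joint torques, N m; "position": TCP position; "tool_rot": TCP orientation; "ft_force": force on the tool from outside, world axes, zero at the start; "wrist_torque": the same for the moment, N m; "grip_width": finger opening in m.
Only numpy, scipy, OpenCV 4.12 (cv2) and the standard library are available. Lean on these libraries where they do the work, as an engineer would, in place of code of your own. Each camera call takes 0.05 s, during which the arm holds its last target. There are 200 camera calls.

## Working session

There is one attempt and no reset: what is moved stays moved. The work goes in short steps, Python scripts to look and compute and a tool call to move; the robot and the scene stay as the last step left them, time stands still between calls to the robot, and variables do not carry over. Pictures are saved under pics/ and viewed, about 8 in all and at most 12, crops included, and the job is handed in when it is done.

Besides the shell and the picture viewer there is one more tool, called after "Call:" in YAML: its name, and indented under it one key for each argument. step_arm: Moves the arm, as the interface text tells. Scaled input: -1 to 1 covers 0.04 m each way for a shift and 0.08 rad each way for a turn. Its arguments: {"type":"object","properties":{"steps":{"type":"array"},"squeeze":{"type":"number"}},"required":["steps"]}

```bash
ls; mkdir -p pics; python3 - <<'E'
from rig import env,cams,order
import cv2,numpy as np
s=env.observe();print(s)
for n in("top","side"):
    im,d=cams.get_image(n);cv2.imwrite(f"pics/{n}0.png",im[:,:,::-1]);np.save(f"pics/{n}0.npy",d)
    print(n,{k:(np.round(v,4).tolist()) for k,v in cams.camera_info(n).items()})
E
```

```text
pics
{'time_s': 0.0, 'q': array([ 5.78519633e+01,  2.18414582e+01,  7.43858122e+01,  5.20370255e-05,
        8.38559490e+01, -1.23351380e+01]), 'qvel': array([ 0.12752724, -0.10144887, -0.03425193, -0.04722318, -0.0429131 ,
        0.11128038]), 'joint_efforts': array([-6.64855343e-04, -4.48465168e+01, -2.31273258e+01, -2.13627304e-04,
        4.81740411e-03, -4.76974969e-05]), 'position': array([0.18627551, 0.51721627, 0.24970113]), 'tool_rot': array([[ 3.38949271e-01,  9.40804333e-01, -7.73626971e-04],
       [ 9.40803581e-01, -3.38950011e-01, -1.22927621e-03],
       [-1.41872925e-03, -3.11168750e-04, -9.99998945e-01]]), 'ft_force': array([-0.2534501 , -0.62568371,  0.18805629]), 'wrist_torque': array([ 0.03728068, -0.01830152,  0.02862537]), 'grip_width': 0.08532571938834363}
top {'fx': 405.2552, 'fy': 405.2552, 'cx': 315.4022, 'cy': 198.0515, 'extrinsics': [[0.0084, -0.9831, 0.183, 0.3671], [-1.0, -0.0073, 0.0068, 0.001], [-0.0053, -0.1831, -0.9831, 1.3195], [0.0, 0.0, 0.0, 1.0]]}
side {'fx': 382.5992, 'fy': 382.5992, 'cx': 318.9342, 'cy': 203.3183, 'extrinsics': [[0.8449, -0.3216, 0.4274, 0.0654], [-0.5349, -0.5137, 0.6708, -0.8243], [0.0039, -0.7954, -0.6061, 0.8975], [0.0, 0.0, 0.0, 1.0]]}
```

View pics/top0.png

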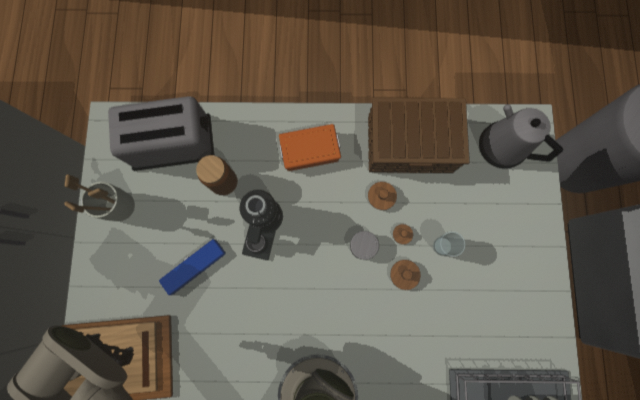

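View pics/side0.png

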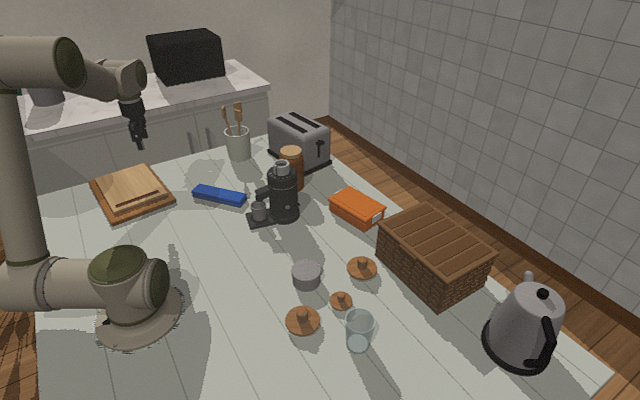

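In the top view the grinder's dial is at about (255,205). There are three lids, at (382,195), (403,234) and (405,274). The one at (403,234) is clearly the smallest, and it stands between the tin (364,244) and the tumbler (449,244). I'll measure them and confirm with a crop.

```bash
cat > h.py <<'E'
import numpy as np,cv2
from rig import env,cams,order
def ray(n,u,v,z,info=None):
    c=info or cams.camera_info(n);E=np.array(c["extrinsics"])
    d=E[:3,:3]@np.array([(u-c["cx"])/c["fx"],(v-c["cy"])/c["fy"],1.]);o=E[:3,3]
    return o+d*(z-o[2])/d[2]
def cloud(n,dep,info=None):
    c=info or cams.camera_info(n);E=np.array(c["extrinsics"]);v,u=np.mgrid[:400,:640]
    P=np.stack([(u-c["cx"])/c["fx"]*dep,(v-c["cy"])/c["fy"]*dep,dep],-1)
    return P@E[:3,:3].T+E[:3,3]
E
python3 - <<'E'
from h import *
im=cv2.imread("pics/top0.png");P=cloud("top",np.load("pics/top0.npy"))
hsv=cv2.cvtColor(im,cv2.COLOR_BGR2HSV)
m=cv2.inRange(hsv,(5,90,60),(18,255,255))
sub=np.zeros_like(m);sub[175:300,340:440]=m[175:300,340:440]
n,l,st,ce=cv2.connectedComponentsWithStats(sub)
for i in range(1,n):
    if st[i,4]>60:
        q=P[l==i];zt=np.percentile(q[:,2],97);f=q[(q[:,2]>.008)]
        c=ce[i];print(st[i],c.round(1),"ztop",zt.round(3),"ray z=.018",ray("top",*c,.018).round(4),"ext",np.ptp(f[:,:2],axis=0).round(3))
z=P[...,2]
for name,box,lo,hi in(("dial",(180,235,230,290),.205,.235),("shoulder",(180,235,230,290),.18,.197)):
    a,b,c,d=box;q=P[a:b,c:d].reshape(-1,3);q=q[(q[:,2]>lo)&(q[:,2]<hi)];print(name,len(q),q.mean(0).round(4),((q.max(0)+q.min(0))/2).round(4),np.ptp(q,axis=0).round(3))
for name,(a,b,c,d),lo in(("tin",(225,265,345,383),.03),("tumbler",(225,265,430,470),.03),("cup/foot",(220,260,240,285),.01),("jar",(150,195,190,240),.14)):
    q=P[a:b,c:d].reshape(-1,3);q=q[q[:,2]>lo];print(name,q.min(0).round(3),q.max(0).round(3))
A=cv2.resize(im[175:255,220:300],(480,480),interpolation=3)
B=cv2.resize(im[175:295,345:465],(320,320),interpolation=3)
S=cv2.resize(cv2.imread("pics/side0.png")[250:350,275:385],None,fx=1.6,fy=1.6,interpolation=3)
R=np.zeros((480,320,3),np.uint8);R[:320]=B;R[320:,:176]=S[:160]
cv2.imwrite("pics/crop1.png",np.hstack([A,R]))
E
```

```text
[368 182  29  28 616] [381.9 195.4] ztop 0.062 ray z=.018 [ 0.6199 -0.2072  0.018 ] ext [0.297 0.253]
[393 225  20  19 300] [402.6 233.8] ztop 0.044 ray z=.018 [ 0.4946 -0.2708  0.018 ] ext [0.059 0.061]
[391 260  29  30 677] [405.  274.3] ztop 0.062 ray z=.018 [ 0.3671 -0.2745  0.018 ] ext [0.089 0.319]
dial 336 [0.5501 0.1736 0.2164] [0.5497 0.1728 0.2168] [0.055 0.054 0.023]
shoulder 687 [0.5464 0.1705 0.1892] [0.5499 0.1744 0.1885] [0.101 0.104 0.016]
tin [ 0.367 -0.187  0.041] [5.00e-01 1.00e-03 1.32e+00]
tumbler [ 0.367 -0.437  0.03 ] [4.93e-01 1.00e-03 1.32e+00]
cup/foot [0.367 0.001 0.01 ] [0.537 0.244 1.32 ]
jar [0.367 0.001 0.14 ] [0.707 0.361 1.32 ]
```

View pics/crop1.png

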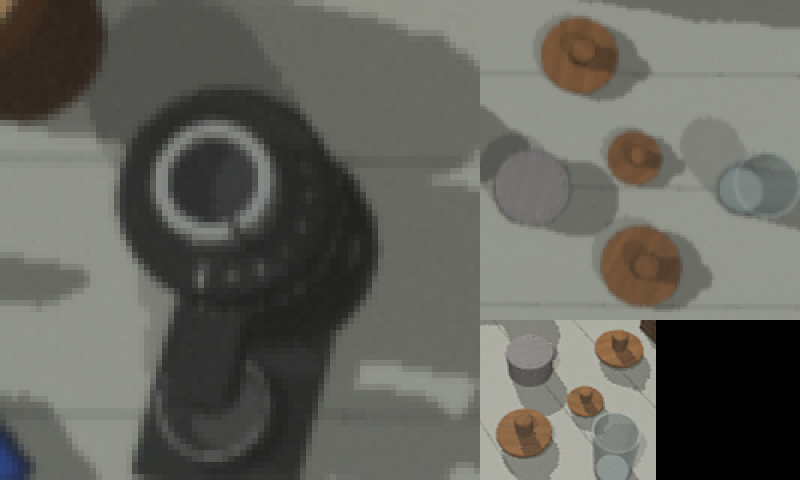

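The smallest lid is the one at (403,234): its knob top is 44 mm up against 62 mm for the others, and it measures about 61 mm across. The dial's axis is near (0.550, 0.1735) and its pointer is about two clicks open. Next I go above the grinder.

Call:
step_arm:
  steps:
    - {"xyz":[0,0,-1],"turn":[0,0,0],"gripper":1}
    - {"xyz":[0,0,-1],"turn":[0,0,0],"gripper":1}
    - {"xyz":[-0.357,0.82,-0.5],"turn":[0,0,0],"gripper":1}
    - {"xyz":[-0.357,0.82,0],"turn":[0,0,0],"gripper":1}
    - {"xyz":[-0.357,0.82,0],"turn":[0,0,0],"gripper":1}
    - {"xyz":[-0.357,0.82,0],"turn":[0,0,0],"gripper":1}
    - {"xyz":[-0.357,0.82,0],"turn":[0,0,0],"gripper":1}
    - {"xyz":[-0.357,0.82,0],"turn":[0,0,0],"gripper":1}
    - {"xyz":[-0.357,0.82,0],"turn":[0,0,0],"gripper":1}
    - {"xyz":[-0.357,0.82,0],"turn":[0,0,0],"gripper":1}
    - {"xyz":[-0.357,0.82,0],"turn":[0,0,0],"gripper":1}
    - {"xyz":[-0.357,0.82,0],"turn":[0,0,0],"gripper":1}
    - {"xyz":[-0.357,0.82,0],"turn":[0,0,0],"gripper":1}
    - {"xyz":[-0.357,0.82,0],"turn":[0,0,0],"gripper":1}
    - {"xyz":[-0.357,0.82,0],"turn":[0,0,0],"gripper":1}
    - {"xyz":[-0.357,0.82,0],"turn":[0,0,0],"gripper":1}
    - {"xyz":[0,0,0],"turn":[0,0,0],"gripper":1}
    - {"xyz":[0,0,0],"turn":[0,0,0],"gripper":1}
  squeeze: 25

```text
time_s: 1.6
position: [0.5516, 0.1724, 0.3492]
tool_rot: [[0.341, 0.94, -0.002], [0.94, -0.341, -0.0], [-0.001, -0.002, -1.0]]
ft_force: [0.1, 0.8, -0.3]
grip_width: 0.0857
```

```bash
python3 - <<'E'
from h import *
s=env.observe();c=cams.camera_info("wrist")
print(s["position"],s["tool_rot"].round(3).tolist(),s["wrist_torque"],s["q"].round(1))
im,d=cams.get_image("wrist");cv2.imwrite("pics/w1.png",im[:,:,::-1]);np.save("pics/w1.npy",d);np.save("pics/w1E.npy",c,allow_pickle=True)
P=cloud("wrist",d,c);z=P[...,2]
print(c["extrinsics"])
q=P[(z>.220)&(z<.232)&(np.hypot(P[...,0]-.55,P[...,1]-.1735)<.05)]
print(len(q),q.mean(0),(q.max(0)+q.min(0))/2,np.ptp(q,axis=0))
if len(q)>20:
    A=np.c_[2*q[:,:2],np.ones(len(q))];x=np.linalg.lstsq(A,(q[:,:2]**2).sum(1),rcond=None)[0];print("fit",x[:2])
E
```

```text
[0.55155931 0.17240168 0.34916176] [[0.341, 0.94, -0.002], [0.94, -0.341, -0.0], [-0.001, -0.002, -1.0]] [0.0619098  0.0392747  0.00759541] [  5.6  22.2  57.7   0.  100.2 -64.4]
[[ 3.41563569e-01  9.03991176e-01  2.57165864e-01  4.85955267e-01]
 [ 9.39858155e-01 -3.28240681e-01 -9.44706472e-02  1.95270381e-01]
 [-9.88333098e-04  2.73967166e-01 -9.61738538e-01  4.74337874e-01]
 [ 0.00000000e+00  0.00000000e+00  0.00000000e+00  1.00000000e+00]]
1894 [0.55002683 0.17478847 0.22510126] [0.55038002 0.17521837 0.22382137] [0.05469462 0.05483572 0.00763007]
fit [0.55027496 0.17483699]
```

View pics/w1.png

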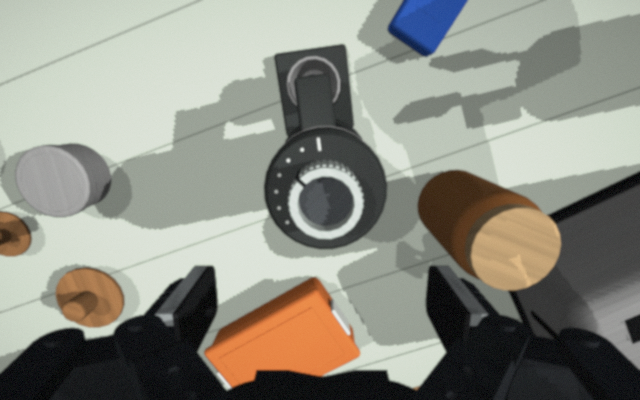

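The wrist view shows the white bar at (319,143), dots going anticlockwise from (302,150), and the pointer at (302,180). The axis fit is (0.550, 0.175).

```bash
cat >> h.py <<'E'
def ang(p,c): return np.degrees(np.arctan2(p[1]-c[1],p[0]-c[0]))
def dial(im,dep,c,rad=(.0225,.027)):
    "polar sample of the rim at z=.224: find axis by depth fit, darkest sector = pointer; brightest on shoulder near 40 mm = bar/dots"
    P=cloud("wrist",dep,c);z=P[...,2];q=P[(z>.220)&(z<.232)&(np.hypot(P[...,0]-.55,P[...,1]-.1745)<.036)]
    ax=np.linalg.lstsq(np.c_[2*q[:,:2],np.ones(len(q))],(q[:,:2]**2).sum(1),rcond=None)[0][:2]
    Ei=np.linalg.inv(np.array(c["extrinsics"]));g=im.mean(2).astype(np.float32)
    def samp(rs,zz):
        a=np.radians(np.arange(0,360,1.));out=[]
        for r in rs:
            X=np.c_[ax[0]+r*np.cos(a),ax[1]+r*np.sin(a),np.full(360,zz),np.ones(360)]@Ei.T
            u=X[:,0]/X[:,2]*c["fx"]+c["cx"];v=X[:,1]/X[:,2]*c["fy"]+c["cy"]
            out.append(cv2.remap(g,u[:,None].astype(np.float32),v[:,None].astype(np.float32),1)[:,0])
        return np.array(out)
    rim=samp(np.arange(rad[0],rad[1],.001),.224).mean(0);sh=samp(np.arange(.037,.044,.001),.190).max(0)
    return ax,rim,sh
E
python3 - <<'E'
from h import *
c=np.load("pics/w1E.npy",allow_pickle=True).item();im=cv2.imread("pics/w1.png");d=np.load("pics/w1.npy")
ax,rim,sh=dial(im,d,c);print(ax)
lo=np.argsort(rim)[:12];print("dark rim",sorted(lo),rim.min(),np.median(rim))
print("bright shoulder",[(i,int(sh[i])) for i in range(360) if sh[i]>90 and sh[i]>=sh[i-1] and sh[i]>sh[(i+1)%360]])
print("bar",ang(ray("wrist",319,143,.19,c),ax),"ptr",ang(ray("wrist",303,181,.224,c),ax))
E
```

```text
[0.55027496 0.17483699]
dark rim [np.int64(204), np.int64(205), np.int64(206), np.int64(207), np.int64(208), np.int64(209), np.int64(210), np.int64(211), np.int64(212), np.int64(213), np.int64(214), np.int64(215)] 62.52343 214.70395
bright shoulder [(3, 219), (7, 217), (12, 218), (18, 212), (167, 223), (188, 215), (208, 218), (229, 144), (249, 145), (269, 149), (289, 150), (313, 220), (316, 222), (319, 220), (330, 222), (342, 222), (344, 222), (355, 222), (357, 222)]
bar 166.85676721015062 ptr -155.56637940995364
```

The bar is at about 168° and the pointer at 209°, so the dial starts at click 2 (0.698). I descend and grip it lightly.

Call:
step_arm:
  steps:
    - {"xyz":[0.04,-0.052,0.8],"turn":[0,0,0],"gripper":1}
    - {"xyz":[0,0,0.8],"turn":[0,0,0],"gripper":1}
    - {"xyz":[0,0,0.7],"turn":[0,0,0],"gripper":1}
    - {"xyz":[0,0,0.6],"turn":[0,0,0],"gripper":1}
    - {"xyz":[0,0,0.5],"turn":[0,0,0],"gripper":1}
    - {"xyz":[0,0,0],"turn":[0,0,0],"gripper":1}
    - {"xyz":[0,0,0],"turn":[0,0,0],"gripper":0.2}
    - {"xyz":[0,0,0],"turn":[0,0,0],"gripper":0.2}
    - {"xyz":[0,0,0],"turn":[0,0,0],"gripper":0.2}
    - {"xyz":[0,0,0],"turn":[0,0,0],"gripper":0.2}
  squeeze: 20

```text
time_s: 2.48
position: [0.5495, 0.1761, 0.2164]
tool_rot: [[0.339, 0.941, 0.003], [0.941, -0.339, 0.0], [0.001, 0.003, -1.0]]
ft_force: [-2.6, -1.1, 6.6]
grip_width: 0.0554
```

```bash
cat > t.py <<'E'
from h import *
s=env.observe();R=s["tool_rot"];print(s["time_s"],s["position"].round(4),"yaw",np.degrees(np.arctan2(R[1,0],R[0,0])).round(2),"F",s["ft_force"].round(2),"T",s["wrist_torque"].round(3),"q6",s["q"][5].round(2),"effort6",s["joint_efforts"][5].round(4),s["grip_width"])
E
python3 t.py
```

```text
2.4833 [0.5495 0.1761 0.2164] yaw 70.21 F [-2.55 -1.07  6.55] T [-0.121  0.482 -0.035] q6 -64.18 effort6 -0.0229 0.05535246878388758
```

Call:
step_arm:
  steps:
    - {"xyz":[0,0,-0.05],"turn":[0,0,0],"gripper":0.2}
    - {"xyz":[0,0,0],"turn":[0,0,0],"gripper":0.2}
    - {"xyz":[0,0,0],"turn":[0,0,0],"gripper":0.2}

```text
time_s: 2.73
position: [0.5495, 0.1761, 0.2166]
tool_rot: [[0.339, 0.941, 0.001], [0.941, -0.339, 0.0], [0.001, 0.001, -1.0]]
ft_force: [1.0, 1.4, -1.8]
grip_width: 0.0545
```

```bash
python3 t.py
```

```text
2.7333 [0.5495 0.1761 0.2166] yaw 70.19 F [ 0.99  1.4  -1.79] T [ 0.212 -0.216 -0.006] q6 -64.18 effort6 -0.0069 0.05453084840724055
```

Call:
step_arm:
  steps:
    - {"xyz":[0,0,0],"turn":[0,0,0.4],"gripper":0}
    - {"xyz":[0,0,0],"turn":[0,0,0.5],"gripper":0}
    - {"xyz":[0,0,0],"turn":[0,0,0.5],"gripper":0}
    - {"xyz":[0,0,0],"turn":[0,0,0.5],"gripper":0}
    - {"xyz":[0,0,0],"turn":[0,0,0.5],"gripper":0}
    - {"xyz":[0,0,0],"turn":[0,0,0.5],"gripper":0}
    - {"xyz":[0,0,0],"turn":[0,0,0.5],"gripper":0}
    - {"xyz":[0,0,0],"turn":[0,0,0.5],"gripper":0}
    - {"xyz":[0,0,0],"turn":[0,0,0.5],"gripper":0}
    - {"xyz":[0,0,0],"turn":[0,0,0.5],"gripper":0}
    - {"xyz":[0,0,0],"turn":[0,0,0.5],"gripper":0}
    - {"xyz":[0,0,0],"turn":[0,0,0.5],"gripper":0}
    - {"xyz":[0,0,0],"turn":[0,0,0.5],"gripper":0}
    - {"xyz":[0,0,0],"turn":[0,0,0.5],"gripper":0}
    - {"xyz":[0,0,0],"turn":[0,0,0.5],"gripper":0}
    - {"xyz":[0,0,0],"turn":[0,0,0.5],"gripper":0}
    - {"xyz":[0,0,0],"turn":[0,0,0.2],"gripper":0}
    - {"xyz":[0,0,0],"turn":[0,0,0],"gripper":0}
    - {"xyz":[0,0,0],"turn":[0,0,0],"gripper":0}

```text
time_s: 4.32
position: [0.5499, 0.1767, 0.2166]
tool_rot: [[0.838, 0.546, 0.002], [0.546, -0.838, 0.002], [0.003, -0.0, -1.0]]
ft_force: [5.2, 5.2, -3.2]
grip_width: 0.0552
```

```bash
python3 t.py; python3 - <<'E'
from h import *
c=cams.camera_info("wrist");im,d=cams.get_image("wrist");cv2.imwrite("pics/w2.png",im[:,:,::-1])
ax,rim,sh=dial(im,d,c);print(ax);lo=np.sort(np.argsort(rim)[:30]);print(lo,rim[lo].round())
print([(i,int(sh[i])) for i in range(120,270) if sh[i]>90 and sh[i]>=sh[i-1] and sh[i]>sh[(i+1)%360]])
E
python3 t.py
```

```text
4.3167 [0.5499 0.1767 0.2166] yaw 33.06 F [ 5.15  5.21 -3.22] T [ 0.693 -0.594 -0.155] q6 -27.04 effort6 -0.0568 0.05515255474348084
[0.54967104 0.17587995]
[  0   1   2   3   4   5 171 172 173 174 175 176 177 178 342 343 344 345
 346 347 348 349 350 351 354 355 356 357 358 359] [133. 134. 134. 134. 134. 134. 126.  77.  43.  36.  35.  36.  52.  96.
 129. 126. 125. 124. 125. 126. 128. 130. 132. 134. 135. 133. 133. 132.
 132. 132.]
[(170, 248), (191, 248), (211, 246), (216, 135), (218, 136), (220, 135), (224, 135), (227, 135), (242, 206), (249, 209), (253, 209), (257, 208), (260, 208), (266, 201)]
4.3667 [0.5499 0.1767 0.2166] yaw 33.07 F [ 3.78  4.69 -3.38] T [ 0.754 -0.611 -0.054] q6 -27.05 effort6 -0.0841 0.05502579927673242
```

View pics/w2.png

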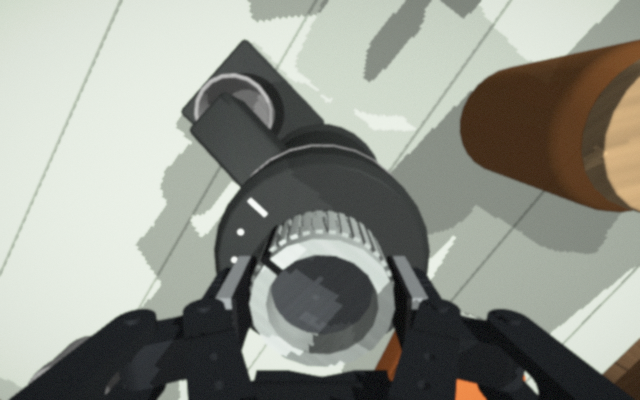

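The wrist view shows the pointer at (268,260) turning with the jaws, and the bar at (257,207). The dial is near +0.05. Now I creep clockwise, reading torque.

Call:
step_arm:
  steps:
    - {"xyz":[0,0,0],"turn":[0,0,0.125],"gripper":0}
    - {"xyz":[0,0,0],"turn":[0,0,0.125],"gripper":0}
    - {"xyz":[0,0,0],"turn":[0,0,0.125],"gripper":0}
    - {"xyz":[0,0,0],"turn":[0,0,0.125],"gripper":0}
    - {"xyz":[0,0,0],"turn":[0,0,0.125],"gripper":0}
    - {"xyz":[0,0,0],"turn":[0,0,0],"gripper":0}

```text
time_s: 4.87
position: [0.55, 0.1767, 0.2166]
tool_rot: [[0.864, 0.503, 0.002], [0.503, -0.864, 0.002], [0.003, -0.001, -1.0]]
ft_force: [3.9, 5.0, -3.1]
grip_width: 0.0554
```

```bash
python3 t.py
```

```text
4.8667 [0.55   0.1767 0.2166] yaw 30.18 F [ 3.94  5.04 -3.08] T [ 0.764 -0.672 -0.022] q6 -24.16 effort6 0.1292 0.05535843348979519
```

Call:
step_arm:
  steps:
    - {"xyz":[0,0,0],"turn":[0,0,0.125],"gripper":0}
    - {"xyz":[0,0,0],"turn":[0,0,0.125],"gripper":0}
    - {"xyz":[0,0,0],"turn":[0,0,0],"gripper":0}

```text
time_s: 5.12
position: [0.55, 0.1768, 0.2166]
tool_rot: [[0.874, 0.486, 0.002], [0.486, -0.874, 0.002], [0.003, -0.001, -1.0]]
ft_force: [5.8, 6.1, -3.9]
grip_width: 0.0552
```

```bash
python3 t.py
```

```text
5.1167 [0.55   0.1768 0.2166] yaw 29.05 F [ 5.8   6.12 -3.91] T [ 0.851 -0.723  0.089] q6 -23.02 effort6 0.2084 0.05519497348336943
```

Call:
step_arm:
  steps:
    - {"xyz":[0,0,0],"turn":[0,0,0.125],"gripper":0}
    - {"xyz":[0,0,0],"turn":[0,0,0],"gripper":0}

```text
time_s: 5.28
position: [0.55, 0.1768, 0.2166]
tool_rot: [[0.879, 0.477, 0.002], [0.477, -0.879, 0.002], [0.003, -0.001, -1.0]]
ft_force: [5.0, 5.7, -4.1]
grip_width: 0.0547
```

```bash
python3 t.py
```

```text
5.2833 [0.55   0.1768 0.2166] yaw 28.48 F [ 4.98  5.67 -4.06] T [ 0.883 -0.743  0.097] q6 -22.45 effort6 0.1976 0.054707077595114666
```

Call:
step_arm:
  steps:
    - {"xyz":[0,0,0],"turn":[0,0,0.125],"gripper":0}
    - {"xyz":[0,0,0],"turn":[0,0,0],"gripper":0}

```text
time_s: 5.45
position: [0.55, 0.1768, 0.2166]
tool_rot: [[0.884, 0.468, 0.003], [0.468, -0.884, 0.002], [0.003, -0.001, -1.0]]
ft_force: [4.9, 4.4, -3.3]
grip_width: 0.055
```

```bash
python3 t.py
```

```text
5.45 [0.55   0.1768 0.2166] yaw 27.91 F [ 4.87  4.43 -3.3 ] T [ 0.792 -0.722  0.093] q6 -21.88 effort6 0.2014 0.05502468413704745
```

Call:
step_arm:
  steps:
    - {"xyz":[0,0,0],"turn":[0,0,0.125],"gripper":0}
    - {"xyz":[0,0,0],"turn":[0,0,0],"gripper":0}

```text
time_s: 5.62
position: [0.55, 0.1768, 0.2166]
tool_rot: [[0.888, 0.459, 0.002], [0.459, -0.888, 0.002], [0.003, -0.001, -1.0]]
ft_force: [4.1, 5.0, -4.1]
grip_width: 0.0551
```

```bash
python3 t.py
```

```text
5.6167 [0.55   0.1768 0.2166] yaw 27.34 F [ 4.11  4.97 -4.06] T [ 0.83  -0.708  0.144] q6 -21.32 effort6 0.283 0.05511928288206876
```

Call:
step_arm:
  steps:
    - {"xyz":[0,0,0],"turn":[0,0,0.06],"gripper":0}
    - {"xyz":[0,0,0],"turn":[0,0,0],"gripper":0}

```text
time_s: 5.78
position: [0.55, 0.1768, 0.2166]
tool_rot: [[0.89, 0.455, 0.002], [0.455, -0.89, 0.002], [0.003, -0.001, -1.0]]
ft_force: [4.7, 5.7, -4.1]
grip_width: 0.0555
```

```bash
python3 t.py
```

```text
5.7833 [0.55   0.1768 0.2166] yaw 27.09 F [ 4.73  5.67 -4.05] T [ 0.81  -0.707  0.208] q6 -21.06 effort6 0.3004 0.05550099363658456
```

Call:
step_arm:
  steps:
    - {"xyz":[0,0,0],"turn":[0,0,0.06],"gripper":0}
    - {"xyz":[0,0,0],"turn":[0,0,0],"gripper":0}

```text
time_s: 5.95
position: [0.55, 0.1768, 0.2166]
tool_rot: [[0.892, 0.451, 0.002], [0.451, -0.892, 0.002], [0.003, -0.001, -1.0]]
ft_force: [6.0, 6.3, -2.9]
grip_width: 0.0551
```

```bash
python3 t.py
```

```text
5.95 [0.55   0.1768 0.2166] yaw 26.82 F [ 6.01  6.35 -2.92] T [ 0.823 -0.717  0.35 ] q6 -20.8 effort6 0.3752 0.0551218173089864
```

Torque is about 0.17–0.25 N m above the click plateau, inside the felt/forced window. I hold briefly and read again.

Call:
step_arm:
  steps:
    - {"xyz":[0,0,0],"turn":[0,0,0],"gripper":0}
    - {"xyz":[0,0,0],"turn":[0,0,0],"gripper":0}

```text
time_s: 6.12
position: [0.55, 0.1768, 0.2166]
tool_rot: [[0.892, 0.451, 0.002], [0.451, -0.892, 0.002], [0.003, -0.001, -1.0]]
ft_force: [4.1, 6.7, -4.1]
grip_width: 0.0549
```

```bash
python3 t.py
```

```text
6.1167 [0.55   0.1768 0.2166] yaw 26.84 F [ 4.14  6.73 -4.11] T [ 0.803 -0.611  0.342] q6 -20.8 effort6 0.3151 0.05493781725124446
```

Call:
step_arm:
  steps:
    - {"xyz":[0,0,0],"turn":[0,0,-0.3],"gripper":0}
    - {"xyz":[0,0,0],"turn":[0,0,-0.6],"gripper":0}
    - {"xyz":[0,0,0],"turn":[0,0,-0.7],"gripper":0}
    - {"xyz":[0,0,0],"turn":[0,0,-0.7],"gripper":0}
    - {"xyz":[0,0,0],"turn":[0,0,-0.7],"gripper":0}
    - {"xyz":[0,0,0],"turn":[0,0,-0.7],"gripper":0}
    - {"xyz":[0,0,0],"turn":[0,0,-0.7],"gripper":0}
    - {"xyz":[0,0,0],"turn":[0,0,-0.7],"gripper":0}
    - {"xyz":[0,0,0],"turn":[0,0,-0.7],"gripper":0}
    - {"xyz":[0,0,0],"turn":[0,0,-0.7],"gripper":0}
    - {"xyz":[0,0,0],"turn":[0,0,-0.7],"gripper":0}
    - {"xyz":[0,0,0],"turn":[0,0,-0.7],"gripper":0}
    - {"xyz":[0,0,0],"turn":[0,0,-0.7],"gripper":0}
    - {"xyz":[0,0,0],"turn":[0,0,-0.7],"gripper":0}
    - {"xyz":[0,0,0],"turn":[0,0,-0.7],"gripper":0}
    - {"xyz":[0,0,0],"turn":[0,0,-0.7],"gripper":0}
    - {"xyz":[0,0,0],"turn":[0,0,-0.7],"gripper":0}
    - {"xyz":[0,0,0],"turn":[0,0,-0.7],"gripper":0}
    - {"xyz":[0,0,0],"turn":[0,0,-0.7],"gripper":0}

```text
time_s: 7.7
position: [0.5494, 0.1758, 0.2166]
tool_rot: [[0.077, 0.997, 0.001], [0.997, -0.077, -0.0], [-0.0, 0.001, -1.0]]
ft_force: [0.4, -1.3, -1.6]
grip_width: 0.0553
```

Call:
step_arm:
  steps:
    - {"xyz":[0,0,0],"turn":[0,0,-0.7],"gripper":0}
    - {"xyz":[0,0,0],"turn":[0,0,-0.7],"gripper":0}
    - {"xyz":[0,0,0],"turn":[0,0,-0.7],"gripper":0}
    - {"xyz":[0,0,0],"turn":[0,0,-0.7],"gripper":0}
    - {"xyz":[0,0,0],"turn":[0,0,-0.7],"gripper":0}
    - {"xyz":[0,0,0],"turn":[0,0,-0.7],"gripper":0}
    - {"xyz":[0,0,0],"turn":[0,0,-0.6],"gripper":0}
    - {"xyz":[0,0,0],"turn":[0,0,-0.3],"gripper":0}
    - {"xyz":[0,0,0],"turn":[0,0,0],"gripper":0}
    - {"xyz":[0,0,0],"turn":[0,0,0],"gripper":0}

```text
time_s: 8.53
position: [0.5495, 0.1753, 0.2166]
tool_rot: [[-0.321, 0.947, 0.001], [0.947, 0.321, -0.001], [-0.001, 0.0, -1.0]]
ft_force: [0.2, -5.7, 0.2]
grip_width: 0.0554
```

```bash
python3 t.py; python3 - <<'E'
from h import *
c=cams.camera_info("wrist");im,d=cams.get_image("wrist");cv2.imwrite("pics/w3.png",im[:,:,::-1])
ax,rim,sh=dial(im,d,c);print(ax);lo=np.sort(np.argsort(rim)[:30]);print(lo,rim[lo].round())
print([(i,int(sh[i])) for i in range(120,300) if sh[i]>90 and sh[i]>=sh[i-1] and sh[i]>sh[(i+1)%360]])
E
```

```text
8.5333 [0.5495 0.1753 0.2166] yaw 108.74 F [ 0.16 -5.67  0.24] T [-0.858 -0.21   0.042] q6 -102.76 effort6 0.0145 0.05536237637492378
[0.54910544 0.17423847]
[107 109 110 111 112 113 114 115 116 117 118 119 120 121 125 126 127 128
 129 130 131 247 248 249 250 251 252 253 254 255] [130. 130. 130. 129. 130. 130. 130. 130. 129. 128. 127. 127. 128. 130.
 130. 127. 124. 123. 122. 124. 128. 103.  65.  37.  26.  25.  25.  33.
  60. 101.]
[(166, 247), (187, 247), (208, 247), (230, 198), (251, 193), (271, 196), (286, 91), (291, 160), (295, 91), (297, 91), (299, 92)]
```

View pics/w3.png

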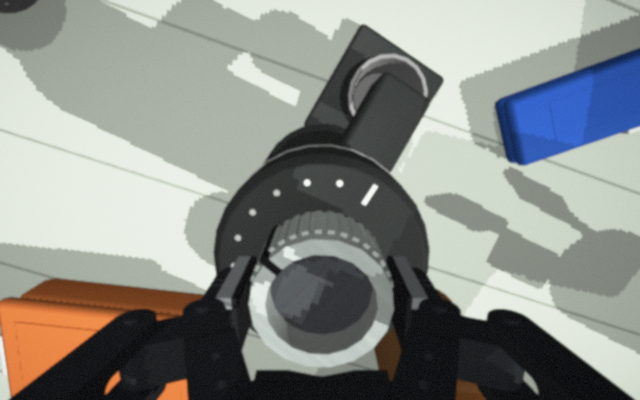

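The pointer at (268,262) lines up with the fourth dot: both are at 251°, with near-zero torque. I release and lift.

Call:
step_arm:
  steps:
    - {"xyz":[0,0,0],"turn":[0,0,0],"gripper":0.5}
    - {"xyz":[0,0,0],"turn":[0,0,0],"gripper":1}
    - {"xyz":[0,0,0],"turn":[0,0,0],"gripper":1}
    - {"xyz":[0,0,0],"turn":[0,0,0],"gripper":1}
    - {"xyz":[0,0,-0.3],"turn":[0,0,0],"gripper":1}
    - {"xyz":[0,0,-0.9],"turn":[0,0,0],"gripper":1}
    - {"xyz":[0,0,-1],"turn":[0,0,0],"gripper":1}
    - {"xyz":[0,0,-1],"turn":[0,0,0],"gripper":1}
    - {"xyz":[0,0,0],"turn":[0,0,0],"gripper":1}
    - {"xyz":[0,0,0],"turn":[0,0,0],"gripper":1}

```text
time_s: 9.42
position: [0.5495, 0.1762, 0.3465]
tool_rot: [[-0.323, 0.946, 0.005], [0.946, 0.323, 0.001], [-0.001, 0.005, -1.0]]
ft_force: [-0.3, -0.3, -1.1]
grip_width: 0.0852
```

```bash
python3 t.py; python3 - <<'E'
from h import *
c=cams.camera_info("wrist");im,d=cams.get_image("wrist");cv2.imwrite("pics/w4.png",im[:,:,::-1])
ax,rim,sh=dial(im,d,c);print(ax);lo=np.sort(np.argsort(rim)[:12]);print(lo,rim[lo].round())
print([(i,int(sh[i])) for i in range(120,300) if sh[i]>90 and sh[i]>=sh[i-1] and sh[i]>sh[(i+1)%360]])
obs=[(70.2,.55027,.17484),(33.06,.54967,.17588),(108.7,.5491,.17424),(108.7,*ax)]
A=[];b=[]
for y,px,py in obs:
    t=np.radians(y);C,S=np.cos(t),np.sin(t)
    A+=[[1,0,C,S],[0,1,S,-C]];b+=[px,py]
print("axis,bias",np.linalg.lstsq(np.array(A),np.array(b),rcond=None)[0].round(4))
s=env.observe();R=s["tool_rot"];g=np.array([.4946,-.2708,.35]);print("to lid, tool axes",(R.T@(g-s["position"])/.04).round(2))
P=cloud("top",np.load("pics/top0.npy"))
for n,(a,b,cc,dd),lo,hi in(("tin",(225,265,345,383),.04,.06),("tumbler",(225,265,425,470),.08,.12)):
    q=P[a:b,cc:dd].reshape(-1,3);q=q[(q[:,2]>lo)&(q[:,2]<hi)];print(n,q.min(0).round(3),q.max(0).round(3))
E
```

```text
9.4167 [0.5495 0.1762 0.3465] yaw 108.83 F [-0.3  -0.31 -1.08] T [-0.031  0.006  0.015] q6 -102.81 effort6 -0.0009 0.08524449259207266
[0.55021213 0.17455723]
[243 244 245 246 247 248 249 250 251 252 253 254] [205. 187. 159. 125.  94.  70.  64.  79. 109. 140. 168. 192.]
[(167, 232), (188, 223), (208, 221), (228, 158), (248, 150), (268, 150), (288, 150)]
axis,bias [ 5.507e-01  1.750e-01 -2.000e-04 -1.000e-03]
to lid, tool axes [-10.13  -4.9   -0.14]
tin [ 0.412 -0.187  0.041] [ 0.5  -0.1   0.06]
tumbler [ 0.421 -0.437  0.08 ] [ 0.493 -0.362  0.111]
```

The pointer is at 249° and the fourth dot at 248°, so the dial is set. The axis is about (0.5502, 0.1751). I go to the lid.

Call:
step_arm:
  steps:
    - {"xyz":[0,0,0],"turn":[0,0,1],"gripper":1}
    - {"xyz":[0,0,0],"turn":[0,0,1],"gripper":1}
    - {"xyz":[0,0,0],"turn":[0,0,1],"gripper":1}
    - {"xyz":[0,0,0],"turn":[0,0,1],"gripper":1}
    - {"xyz":[0,0,0],"turn":[0,0,1],"gripper":1}
    - {"xyz":[0,0,0],"turn":[0,0,1],"gripper":1}
    - {"xyz":[0,0,0],"turn":[0,0,1],"gripper":1}
    - {"xyz":[0,0,0],"turn":[0,0,1],"gripper":1}
    - {"xyz":[0,0,0],"turn":[0,0,1],"gripper":1}
    - {"xyz":[0,0,0],"turn":[0,0,0],"gripper":1}

```text
time_s: 10.3
position: [0.549, 0.1759, 0.3426]
tool_rot: [[0.384, 0.923, -0.003], [0.923, -0.384, -0.0], [-0.001, -0.003, -1.0]]
ft_force: [0.6, -0.1, 0.4]
grip_width: 0.0853
```

Call:
step_arm:
  steps:
    - {"xyz":[-0.835,0.23,0],"turn":[0,0,0],"gripper":1}
    - {"xyz":[-0.835,0.23,0],"turn":[0,0,0],"gripper":1}
    - {"xyz":[-0.835,0.23,0],"turn":[0,0,0],"gripper":1}
    - {"xyz":[-0.835,0.23,0],"turn":[0,0,0],"gripper":1}
    - {"xyz":[-0.835,0.23,0],"turn":[0,0,0],"gripper":1}
    - {"xyz":[-0.835,0.23,0],"turn":[0,0,0],"gripper":1}
    - {"xyz":[-0.835,0.23,0],"turn":[0,0,0],"gripper":1}
    - {"xyz":[-0.835,0.23,0],"turn":[0,0,0],"gripper":1}
    - {"xyz":[-0.835,0.23,0],"turn":[0,0,0],"gripper":1}
    - {"xyz":[-0.835,0.23,0],"turn":[0,0,0],"gripper":1}
    - {"xyz":[-0.835,0.23,0],"turn":[0,0,0],"gripper":1}
    - {"xyz":[-0.835,0.23,0],"turn":[0,0,0],"gripper":1}
    - {"xyz":[-0.835,0.23,0],"turn":[0,0,0],"gripper":1}
    - {"xyz":[0,0,1],"turn":[0,0,0],"gripper":1}
    - {"xyz":[0,0,1],"turn":[0,0,0],"gripper":1}
    - {"xyz":[0,0,1],"turn":[0,0,0],"gripper":1}
    - {"xyz":[0,0,1],"turn":[0,0,0],"gripper":1}
    - {"xyz":[0,0,0],"turn":[0,0,0],"gripper":1}
    - {"xyz":[0,0,0],"turn":[0,0,0],"gripper":1}

```text
time_s: 11.88
position: [0.4937, -0.2706, 0.1833]
tool_rot: [[0.38, 0.925, -0.003], [0.925, -0.38, 0.003], [0.001, -0.004, -1.0]]
ft_force: [0.6, -1.0, 0.4]
grip_width: 0.0855
```

```bash
python3 t.py; python3 - <<'E'
from h import *
s=env.observe();c=cams.camera_info("wrist");im,d=cams.get_image("wrist");im=im[:,:,::-1].copy();cv2.imwrite("pics/w5.png",im)
P=cloud("wrist",d,c)
r=np.hypot(P[...,0]-.4946,P[...,1]+.2708);z=P[...,2]
for lo,hi,nm in((.038,.048,"knob top"),(.012,.023,"flange")):
    q=P[(r<.05)&(z>lo)&(z<hi)];print(nm,len(q),q.mean(0).round(4),((q.max(0)+q.min(0))/2).round(4),np.ptp(q,axis=0).round(4))
R=s["tool_rot"];k=P[(r<.05)&(z>.038)&(z<.048)];g=(k.max(0)+k.min(0))/2;g[2]=.040
print("move tool",(R.T@(g-s["position"])/.04).round(3))
E
```

```text
11.8833 [ 0.4937 -0.2706  0.1833] yaw 67.66 F [ 0.57 -1.03  0.36] T [0.025 0.011 0.014] q6 -108.44 effort6 -0.0212 0.08545482369599433
knob top 583 [ 0.4941 -0.2703  0.043 ] [ 0.4949 -0.2707  0.0418] [0.0218 0.0213 0.0072]
flange 3914 [ 0.493  -0.2698  0.0195] [ 0.4948 -0.2704  0.0189] [0.0656 0.0652 0.0074]
move tool [0.005 0.043 3.582]
```

View pics/w5.png

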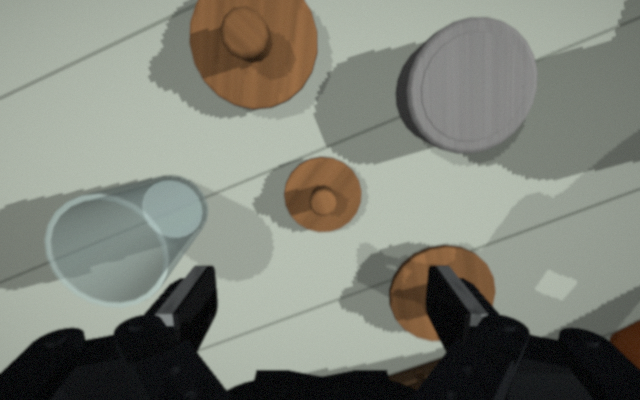

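The wrist view shows the small lid at (323,194), with flange 65.6 mm and knob 21.8 mm. This is the right one, clear of the tumbler (105,250) and the tin (475,85). I descend and grip the knob.

Call:
step_arm:
  steps:
    - {"xyz":[0.005,0.043,0.8],"turn":[0,0,0],"gripper":0.1}
    - {"xyz":[0,0,0.8],"turn":[0,0,0],"gripper":0.1}
    - {"xyz":[0,0,0.8],"turn":[0,0,0],"gripper":0.1}
    - {"xyz":[0,0,0.6],"turn":[0,0,0],"gripper":0.1}
    - {"xyz":[0,0,0.35],"turn":[0,0,0],"gripper":0.1}
    - {"xyz":[0,0,0.18],"turn":[0,0,0],"gripper":0.1}
    - {"xyz":[0,0,0],"turn":[0,0,0],"gripper":0.1}
    - {"xyz":[0,0,0],"turn":[0,0,0],"gripper":-0.9}
    - {"xyz":[0,0,0],"turn":[0,0,0],"gripper":-0.9}
    - {"xyz":[0,0,0],"turn":[0,0,0],"gripper":-0.9}
    - {"xyz":[0,0,0],"turn":[0,0,0],"gripper":-0.9}
    - {"xyz":[0,0,0],"turn":[0,0,0],"gripper":-0.9}
  squeeze: 30

```text
time_s: 12.93
position: [0.4968, -0.2721, 0.0449]
tool_rot: [[0.381, 0.924, 0.003], [0.924, -0.381, -0.002], [-0.001, 0.004, -1.0]]
ft_force: [0.4, 1.6, 6.7]
grip_width: 0.0201
```

```bash
python3 t.py
```

```text
12.9333 [ 0.4968 -0.2721  0.0449] yaw 67.58 F [0.41 1.6  6.7 ] T [ 0.209 -0.118 -0.025] q6 -108.28 effort6 0.0002 0.020100768086598064
```

Call:
step_arm:
  steps:
    - {"xyz":[0,0,-0.3],"turn":[0,0,0],"gripper":-0.9}
    - {"xyz":[0,0,-0.7],"turn":[0,0,0],"gripper":-0.9}
    - {"xyz":[0,0,-0.9],"turn":[0,0,0],"gripper":-0.9}
    - {"xyz":[0,0,-0.9],"turn":[0,0,0],"gripper":-0.9}
    - {"xyz":[0,0,-0.9],"turn":[0,0,0],"gripper":-0.9}
    - {"xyz":[0,0,-0.9],"turn":[0,0,0],"gripper":-0.9}
    - {"xyz":[0,0,-0.9],"turn":[0,0,0],"gripper":-0.9}
    - {"xyz":[0,0,-0.9],"turn":[0,0,0],"gripper":-0.9}
    - {"xyz":[0,0,-0.4],"turn":[0,0,0],"gripper":-0.9}
    - {"xyz":[0,0,0],"turn":[0,0,0],"gripper":-0.9}
    - {"xyz":[0,0,0],"turn":[0,0,0],"gripper":-0.9}

```text
time_s: 13.85
position: [0.4957, -0.2714, 0.3158]
tool_rot: [[0.381, 0.924, 0.001], [0.924, -0.381, -0.001], [-0.001, 0.002, -1.0]]
ft_force: [0.1, 0.3, -1.6]
grip_width: 0.0198
```

```bash
cat > held.py <<'E'
from h import *
import sys
s=env.observe();c=cams.camera_info("wrist");im,d=cams.get_image("wrist");im=im[:,:,::-1].copy();cv2.imwrite(sys.argv[1],im)
P=cloud("wrist",d,c);T=(P-s["position"])@s["tool_rot"]   # tool frame
hsv=cv2.cvtColor(im,cv2.COLOR_BGR2HSV);w=cv2.inRange(hsv,(5,90,40),(18,255,255))>0
m=w&(np.abs(T[...,0])<.045)&(np.abs(T[...,1])<.045)&(T[...,2]>.010)&(T[...,2]<.04)
q=T[m];print(s["position"].round(4),len(q))
if len(q)>50:
    print("tool frame min/max",q.min(0).round(4),q.max(0).round(4))
    med=np.median(q[:,2]);f=q[abs(q[:,2]-med)<.003]
    pl=np.linalg.lstsq(np.c_[f[:,:2],np.ones(len(f))],f[:,2],rcond=None)[0];print("flange plane slopes,z",pl.round(4),len(f))
    # outer edge: convex hull circle fit using boundary points
    cnt=max(cv2.findContours(m.astype(np.uint8),0,1)[0],key=cv2.contourArea)[:,0];print("px bbox",cnt.min(0),cnt.max(0))
    b=T[cnt[:,1],cnt[:,0]];np.save("pics/edge.npy",b)
    print(b[::max(1,len(b)//24)].round(4).tolist())
E
python3 t.py;python3 held.py pics/w6.png
```

```text
13.85 [ 0.4957 -0.2714  0.3158] yaw 67.58 F [ 0.12  0.34 -1.64] T [ 0.027 -0.015 -0.031] q6 -108.28 effort6 -0.0006 0.019786168800413013
[ 0.4957 -0.2714  0.3158] 8689
tool frame min/max [-0.0323 -0.0357  0.01  ] [0.0324 0.0297 0.0288]
flange plane slopes,z [-0.0351 -0.0008  0.0251] 8264
px bbox [254 188] [394 281]
[[-0.0025, -0.0354, 0.0266], [-0.01, -0.034, 0.0269], [-0.0177, -0.0301, 0.0277], [-0.0255, -0.0229, 0.0269], [-0.0299, -0.0148, 0.0269], [-0.0315, -0.0069, 0.0257], [-0.0315, 0.0016, 0.0258], [-0.0283, 0.0033, 0.0261], [-0.0206, -0.0013, 0.025], [-0.0154, -0.0059, 0.0257], [-0.0107, -0.005, 0.0157], [-0.0049, -0.0124, 0.0103], [0.0013, -0.013, 0.0101], [0.0081, -0.0082, 0.0118], [0.0121, -0.0063, 0.0248], [0.018, -0.0034, 0.0235], [0.0245, 0.0005, 0.0233], [0.0287, 0.0081, 0.0243], [0.0315, -0.0006, 0.0243], [0.0318, -0.0084, 0.0256], [0.0292, -0.0165, 0.0262], [0.0237, -0.0247, 0.0254], [0.0162, -0.0306, 0.0276], [0.0086, -0.034, 0.0268], [0.001, -0.035, 0.0265]]
```

View pics/w6.png

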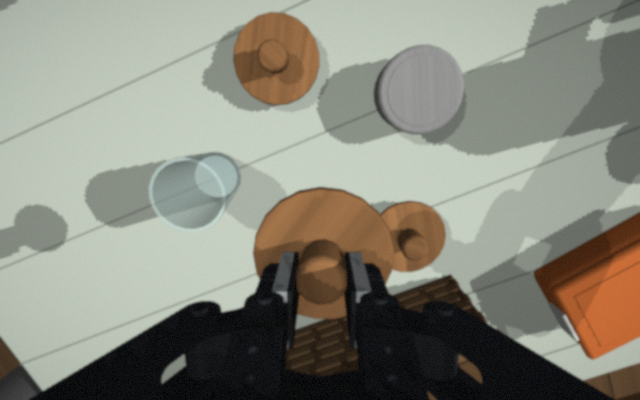

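The lid is held well, at (323,255), with its centre about 2 mm along tool -y. I carry it over the dial.

Call:
step_arm:
  steps:
    - {"xyz":[0.4,-0.11,0],"turn":[0,0,0],"gripper":-0.9}
    - {"xyz":[0.7,-0.19,0],"turn":[0,0,0],"gripper":-0.9}
    - {"xyz":[0.8,-0.217,0],"turn":[0,0,0],"gripper":-0.9}
    - {"xyz":[0.8,-0.217,0],"turn":[0,0,0],"gripper":-0.9}
    - {"xyz":[0.8,-0.217,0],"turn":[0,0,0],"gripper":-0.9}
    - {"xyz":[0.8,-0.217,0],"turn":[0,0,0],"gripper":-0.9}
    - {"xyz":[0.8,-0.217,0],"turn":[0,0,0],"gripper":-0.9}
    - {"xyz":[0.8,-0.217,0],"turn":[0,0,0],"gripper":-0.9}
    - {"xyz":[0.8,-0.217,0],"turn":[0,0,0],"gripper":-0.9}
    - {"xyz":[0.8,-0.217,0],"turn":[0,0,0],"gripper":-0.9}
    - {"xyz":[0.8,-0.217,0],"turn":[0,0,0],"gripper":-0.9}
    - {"xyz":[0.8,-0.217,0],"turn":[0,0,0],"gripper":-0.9}
    - {"xyz":[0.8,-0.217,0],"turn":[0,0,0],"gripper":-0.9}
    - {"xyz":[0.7,-0.19,0],"turn":[0,0,0],"gripper":-0.9}
    - {"xyz":[0.23,-0.065,0],"turn":[0,0,0],"gripper":-0.9}
    - {"xyz":[0,0,0],"turn":[0,0,0],"gripper":-0.9}
    - {"xyz":[0,0,0],"turn":[0,0,0],"gripper":-0.9}

```text
time_s: 15.32
position: [0.5521, 0.1734, 0.3139]
tool_rot: [[0.381, 0.925, -0.002], [0.925, -0.381, -0.001], [-0.002, -0.002, -1.0]]
ft_force: [0.4, -0.2, -1.0]
grip_width: 0.0197
```

```bash
python3 t.py; python3 - <<'E'
from h import *
im,d=cams.get_image("side");cv2.imwrite("pics/s2.png",im[:,:,::-1])
c=cams.camera_info("side")
Ei=np.linalg.inv(np.array(c["extrinsics"]))
x=Ei@np.array([.5502,.1751,.224,1]);u=x[:2]/x[2]*[c["fx"],c["fy"]]+[c["cx"],c["cy"]];print(u)
q=env.observe();R=q["tool_rot"]
P=cloud("side",d,c);z=P[...,2];hsv=cv2.cvtColor(im,cv2.COLOR_RGB2HSV);w=cv2.inRange(hsv,(5,90,40),(18,255,255))>0
r=np.hypot(P[...,0]-.5502,P[...,1]-.1751)
f=P[w&(r<.06)&(z>.23)];print("lid pts",len(f),f.min(0),f.max(0))
i=np.argmin(f[:,0]);
k=P[(r<.04)&(z>.219)&(z<.229)];print("rim side",len(k),k.min(0),k.max(0))
print("err toolunits",(R.T@(np.array([.5520,.1743,.3158])-q["position"])/.04).round(3))
E
```

```text
15.3167 [0.5521 0.1734 0.3139] yaw 67.6 F [ 0.4  -0.19 -1.  ] T [-0.043  0.025 -0.025] q6 -61.88 effort6 0.0679 0.019722203405652457
[281.00336344 163.57061335]
lid pts 149 [0.51476305 0.14400263 0.27117799] [0.57860022 0.20793566 0.31404362]
rim side 97 [0.52071606 0.14833761 0.21927453] [0.5746323  0.20303842 0.22846179]
err toolunits [ 0.034 -0.019 -0.037]
```

Seen from the side, the lid and rim centres agree within about 1 mm. I descend gently.

Call:
step_arm:
  steps:
    - {"xyz":[0.02,0.01,0.4],"turn":[0,0,0],"gripper":-0.9}
    - {"xyz":[0,0,0.4],"turn":[0,0,0],"gripper":-0.9}
    - {"xyz":[0,0,0.25],"turn":[0,0,0],"gripper":-0.9}
    - {"xyz":[0,0,0.1],"turn":[0,0,0],"gripper":-0.9}
    - {"xyz":[0,0,0.1],"turn":[0,0,0],"gripper":-0.9}
    - {"xyz":[0,0,0.1],"turn":[0,0,0],"gripper":-0.9}
    - {"xyz":[0,0,0],"turn":[0,0,0],"gripper":-0.9}

```text
time_s: 15.95
position: [0.553, 0.1738, 0.2608]
tool_rot: [[0.382, 0.924, -0.0], [0.924, -0.382, -0.0], [-0.0, -0.0, -1.0]]
ft_force: [-0.5, -0.5, -0.4]
grip_width: 0.02
```

```bash
python3 t.py
```

```text
15.95 [0.553  0.1738 0.2608] yaw 67.53 F [-0.53 -0.55 -0.43] T [ 0.035  0.005 -0.033] q6 -61.78 effort6 -0.0036 0.020049522765100858
```

The plug is 6 mm into the mouth with no contact force. I continue to seating.

Call:
step_arm:
  steps:
    - {"xyz":[0,0,0.05],"turn":[0,0,0],"gripper":-0.9}
    - {"xyz":[0,0,0.05],"turn":[0,0,0],"gripper":-0.9}
    - {"xyz":[0,0,0.04],"turn":[0,0,0],"gripper":-0.9}
    - {"xyz":[0,0,0],"turn":[0,0,0],"gripper":-0.9}

```text
time_s: 16.28
position: [0.5534, 0.1746, 0.2568]
tool_rot: [[0.381, 0.924, 0.003], [0.924, -0.381, 0.0], [0.001, 0.002, -1.0]]
ft_force: [-1.4, 0.4, 5.2]
grip_width: 0.02
```

```bash
python3 t.py
```

```text
16.2833 [0.5534 0.1746 0.2568] yaw 67.59 F [-1.41  0.39  5.2 ] T [-0.075  0.151 -0.006] q6 -61.77 effort6 0.0033 0.020010939921322933
```

Call:
step_arm:
  steps:
    - {"xyz":[0,0,0],"turn":[0,0,0],"gripper":-0.3}
    - {"xyz":[0,0,0],"turn":[0,0,0],"gripper":0}
    - {"xyz":[0,0,0],"turn":[0,0,0],"gripper":0}
    - {"xyz":[0,0,0],"turn":[0,0,0],"gripper":0}
    - {"xyz":[0,0,-0.4],"turn":[0,0,0],"gripper":0}
    - {"xyz":[0,0,-1],"turn":[0,0,0],"gripper":0}
    - {"xyz":[0,0,-1],"turn":[0,0,0],"gripper":0.5}
    - {"xyz":[0,0,-0.8],"turn":[0,0,0],"gripper":1}
    - {"xyz":[0,0,0],"turn":[0,0,0],"gripper":1}
    - {"xyz":[0,0,0],"turn":[0,0,0],"gripper":1}

```text
time_s: 17.12
position: [0.5532, 0.1744, 0.3851]
tool_rot: [[0.381, 0.924, 0.004], [0.924, -0.381, 0.0], [0.002, 0.003, -1.0]]
ft_force: [0.3, 0.2, -1.0]
grip_width: 0.0848
```

```bash
python3 t.py; python3 - <<'E'
from h import *
c=cams.camera_info("wrist");im,d=cams.get_image("wrist");im=im[:,:,::-1].copy();cv2.imwrite("pics/w7.png",im)
P=cloud("wrist",d,c);z=P[...,2];r=np.hypot(P[...,0]-.5502,P[...,1]-.1751)
hsv=cv2.cvtColor(im,cv2.COLOR_BGR2HSV);w=cv2.inRange(hsv,(5,80,40),(20,255,255))>0
f=P[w&(r<.05)&(z>.222)&(z<.238)];k=P[w&(r<.03)&(z>.248)&(z<.262)]
pl=np.linalg.lstsq(np.c_[f[:,:2]-[.55,.175],np.ones(len(f))],f[:,2],rcond=None)[0]
print("flange",len(f),((f.max(0)+f.min(0))/2).round(4),np.ptp(f,axis=0).round(4),"plane",pl.round(4));print("knob",len(k),((k.max(0)+k.min(0))/2).round(4),k[:,2].mean())
sd,dd=cams.get_image("side");u=cv2.resize(sd[120:240,230:330,::-1],(400,480),interpolation=3);v=cv2.resize(im[60:300,220:420],(400,480))
cv2.imwrite("pics/fin.png",np.hstack([v,u]))
E
```

```text
17.1167 [0.5532 0.1744 0.3851] yaw 67.58 F [ 0.3   0.22 -0.99] T [ 0.057  0.03  -0.04 ] q6 -61.76 effort6 -0.0 0.08482725359721566
flange 4223 [0.5509 0.1751 0.2322] [0.0655 0.0654 0.0112] plane [ 0.0019 -0.0005  0.2315]
knob 645 [0.5506 0.1751 0.2527] 0.2549760468054827
```

View pics/fin.png

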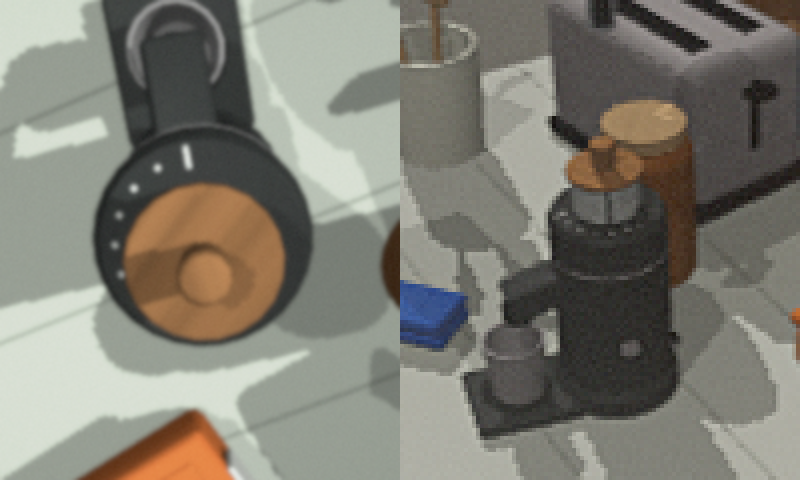

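The lid is level (plane slopes 0.002) and centred within 1 mm. Now a subpixel check of the pointer on the dial's side, comparing it with its expected place in the side camera.

```bash
python3 - <<'E'
from h import *
c=cams.camera_info("side");Ei=np.linalg.inv(np.array(c["extrinsics"]))
g=np.mean([cams.get_image("side")[0].mean(2) for _ in range(6)],0)
def pr(x):
    x=Ei@np.r_[x,1];return x[:2]/x[2]*[c["fx"],c["fy"]]+[c["cx"],c["cy"]]
for zz in (.196,.20,.205,.21):
    p=pr([.5502,.1751,zz]);pt={k:pr([.5502+.0285*np.cos(np.radians(168+20*k)),.1751+.0285*np.sin(np.radians(168+20*k)),zz]) for k in(3,4,5)}
    v=int(round(pt[4][1]));print("z",zz,"row",v,"axis u",p[0].round(1),"click u",{k:q.round(1).tolist() for k,q in pt.items()})
    print("  u=268..294",g[v,268:295].round().astype(int).tolist())
g0=cv2.imread("pics/side0.png").mean(2)
E
```

```text
z 0.196 row 175 axis u 281.5 click u {3: [279.4, 175.1], 4: [282.3, 175.1], 5: [285.2, 174.6]}
  u=268..294 [54, 60, 58, 91, 85, 59, 50, 42, 48, 72, 96, 104, 104, 83, 58, 87, 80, 61, 46, 39, 44, 50, 48, 46, 47, 45, 46]
z 0.2 row 174 axis u 281.4 click u {3: [279.3, 174.1], 4: [282.3, 174.1], 5: [285.1, 173.6]}
  u=268..294 [82, 87, 62, 63, 64, 60, 62, 84, 98, 99, 103, 106, 106, 81, 58, 86, 100, 99, 92, 74, 49, 43, 46, 47, 54, 62, 53]
z 0.205 row 173 axis u 281.3 click u {3: [279.2, 172.9], 4: [282.2, 172.9], 5: [285.1, 172.3]}
  u=268..294 [61, 89, 129, 107, 59, 64, 85, 98, 100, 97, 94, 101, 103, 79, 71, 92, 98, 98, 97, 94, 76, 47, 42, 44, 56, 63, 64]
z 0.21 row 172 axis u 281.2 click u {3: [279.1, 171.6], 4: [282.1, 171.6], 5: [285.0, 171.1]}
  u=268..294 [52, 64, 78, 71, 58, 81, 98, 99, 98, 97, 94, 101, 107, 74, 65, 92, 97, 95, 96, 96, 86, 58, 37, 50, 61, 62, 65]
```

The pointer's dark line is at u ≈ 281.9. Click 4 predicts 282.2; clicks 3 and 5 would be at 279.2 and 285.1. I hand in.

```bash
python3 -c "
from rig import order
print(order.close_job())"
```

```text
the job is handed in; nothing more can be done
None
```

The grinder is set to the fourth click, the smallest lid is back in the dial's mouth, and the job was handed in at about 17.5 s of the 72 s allowed.

- **Burrs:** I turned the dial clockwise from click 2. Wrist torque rose from a plateau of about 0.09 N m to about 0.34 N m. That is some 0.25 N m (about 6 N) above the click, past the felt level (0.08) and below the forced level (0.34). Torque readings were noisy by about 0.05 N m, and the joint effort reading put the rise lower, at about 0.12–0.17 N m.
- **Dial:** I opened it to the fourth dot. With the gripper off, the pointer was at 249° and the dot at 248°. After the lid went on, the side camera had the pointer at u = 281.9 px, where click 4 predicts 282.2; the neighbouring clicks would be 3 px away.
- **Lid:** It is centred within about 1 mm and level (slopes 0.002). The flange top measured 231.5 mm against the nominal 230 mm. The wrist camera also read the rim about 1 mm high, so this looks like camera bias rather than a lid not fully down.
- **Bystanders:** I saw no contact with any of them, but I did not measure their positions again at the end. The gripper was open and well clear of the lid.

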